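# Dock the filter carriage on the quick coupler

### The job

Take the red rubber stopper off the rail of the filter dock and put it in the steel tin. Then pull back the blue spring sleeve of the quick coupler until it stays back by itself, let go of it, and slide the carriage with the white filter fully home so that the sleeve snaps forward and locks the plug. Do not shift or knock over the beaker, the powder jar or the spray can, and leave the tin standing.

Things in the scene. Friction and masses are not known exactly. Their poses are not given: they have to be found in the camera images.
- dock: Fixed aluminium bed, 315 x 90 x 12 mm (x -165 to +150), on the worktop; pose varies. Its x axis points along the coupling axis from carriage to coupler (sleeve and carriage both travel along +x); that axis lies at y = 0, 62 mm up. Origin on the worktop below the bumper's front. Rail 26 mm wide, top 22 up, x -163 to 0; bumper x 0 to 16, 36 wide, top 42; pedestal 50 wide, x 108 to 140, top 86.
- nose (a point): Front face of the steel coupler nose, 25 mm diameter, on the coupling axis, 10 mm ahead of the dock's origin; fixed. The plug enters here. Axes as the dock's. Behind it (+x) follow the blue sleeve, from 20 mm behind this point, a brass nut of 33 mm diameter, 86 to 98 mm behind it, and the pedestal.
- sleeve_grip (a point): Point on the axis of the blue ridged sleeve, 62 mm above the worktop; moves with the sleeve. The sleeve is a cylinder of 34 mm diameter from 20 mm in front of this point (-x of the dock) to 14 mm behind it, then a rim of 42 mm diameter, 8 mm long, good to pull on. Axes as the dock's. Its sides and the space above are free.
- sleeve (a joint): Travel of the sleeve along the dock's +x, m: 0 home (forward), 0.015 end stop. A spring pushes it home, 6.3 N at 0, 11.6 N at 0.015. Drawn past 0.011, a brass key pops up from the nose before it and holds it at about 0.0108 when let go. The plug coming home draws the key down: the sleeve snaps to 0 and locks the plug. With the sleeve forward the carriage is stopped about 10 mm short of home.
- filter_grip (a point): Middle of the white filter on the coupling axis, 62 mm up; moves with the carriage. Lying cylinder of 40 mm diameter (blue end caps 41), 56 mm long along the dock's x, fixed on a carriage plate 62 x 56 mm with its top 36 mm up and its front face 31 mm ahead (+x) of this point. A brass plug, 13 mm thick, reaches to 59 mm ahead of it. Axes as the dock's.
- carriage (a joint): Travel of the carriage along the dock's +x, m: 0 = rear end, 0.100 = home against the bumper; starts between 0 and 0.025. Friction about 1.5 N. With the sleeve held back by its key, the last 5 mm need up to about 10 N; the sleeve snaps forward in the last 3 mm. When locked the carriage has 2.5 mm of play.
- stopper: Loose red rubber stopper, 29 mm in diameter (somewhat tapered to look at), 28 mm high, 16 g, standing on the rail between the plug tip and the bumper, where it stops the carriage; its underside is 22 mm above the worktop at the start. Origin at the centre of its underside, z up.
- steel_tin: Loose open steel tin, 74 mm outside diameter, 36 mm high, walls about 4 to 7 mm, floor 2 mm, 120 g, standing on the worktop near the carriage on either side of the dock. Origin at the centre of its underside, z up.
- beaker: Glass beaker, 65 mm over its spout, 81 mm high, standing by the carriage on the side away from the tin. Bystander: leave alone. Origin at the centre of its underside.
- powder_jar: Tall open glass jar with olive powder, 60 mm in diameter, 204 mm high. Bystander: leave alone. Origin at the centre of its underside.
- spray_can: Blue and white aerosol can, 56 mm in diameter, 294 mm high. Bystander: leave alone. Origin at the centre of its underside.
- ultrasonic_bath: Big cream ultrasonic bath at the left, fixed furniture, about 328 x 318 mm (its own x, y), 379 mm high: keep the gripper's body clear of it. Origin at the centre of its underside, z up.
Things that resemble listed ones, but are neither listed nor needed, are in the scene too. Leave any orange look-alike of the stopper alone.

How it is judged (in metres and radians):
On the way, in this order (a step that is already met when the one before it is completed fails the run):
1. the stopper rests in the tin, let go (horizontal distance between stopper and steel_tin below 0.03 m and height (world z) of stopper below 0.03 m and contact force between the fingers and stopper below 0.2 N and linear speed of stopper below 0.05 m/s), for 0.2 s.
2. the sleeve stays back by itself, let go, with the carriage not yet home (value of joint sleeve above 0.009 m and contact force between each of the arm, the fingers and dock below 0.2 N and value of joint carriage below 0.095 m), for 0.2 s.
At the end, for the whole second after the job is handed in: The carriage is home (within 3 mm of the end of its travel), the sleeve is forward (within 2 mm of home) and so locks the plug, and the stopper lies at rest inside the upright steel tin on the worktop (value of joint carriage above 0.097 m and value of joint sleeve between -0.002 and 0.002 m and horizontal distance between stopper and steel_tin below 0.03 m and height (world z) of stopper below 0.03 m and linear speed of stopper below 0.02 m/s and angle between steel_tin's own z axis and vertical below 0.1 rad and height (world z) of steel_tin below 0.01 m); the robot touches nothing.
It fails at once if the beaker is shifted by more than 20 mm or tipped (distance of beaker from where it was at the start of the episode above 0.02 m or angle between beaker's own z axis and vertical above 0.25 rad).
It fails at once if the powder jar is shifted by more than 20 mm or tipped (distance of powder_jar from where it was at the start of the episode above 0.02 m or angle between powder_jar's own z axis and vertical above 0.25 rad).
It fails at once if the spray can is shifted by more than 20 mm or tipped (distance of spray_can from where it was at the start of the episode above 0.02 m or angle between spray_can's own z axis and vertical above 0.25 rad).
It also fails if it takes over 61 s, if anything falls off the work surface, if the arm or the gripper's body presses on something with over 40 N, if the wrist force passes 120 N, or if a joint passes its speed limit or range.

### The arm

A 7-joint arm with a two-finger parallel gripper is mounted at the origin on a cart in front of the work surface, level with it; the furniture and walls round the work are solid. World frame = base frame: x ahead of the robot, y to its left, z up, the work surface at z = 0. Lengths are in mm, angles in degrees, forces in N, time in s.
With the tool pointing down it reaches from about 400 to 900 mm from the base axis. Payload 5.6 kg.
Tool frame: the origin (TCP) lies midway between the tips of the shut fingers; the grasp point (between the pads) lies 19 mm behind it; z points along the fingers, y is the line along which they close (so a half turn about z gives the same grasp; the last joint's range is limited). The gripper opens to 92 mm and grips with 3 to 60 N. Pads are 20 mm wide; open, the fingers measure 128 mm over their backs; the gripper's body (75 mm by 189 mm) begins 69 mm behind the grasp point.
Start: joints at [74.141, 26.786, -0.665, 91.828, 0.344, 61.387, -3.226], TCP at [150.546, -632.333, 214.592] pointing down, gripper open.
Joint ranges: [-144.91, 144.91], [-17.63, 115.5], [-89.93, 88.59], [15.96, 139.68], [-74.01, 254.01], [8.47, 105.57], [-167.45, 167.45]. Speed limits (degrees/s): [147.25, 147.25, 180, 180, 180, 180, 180].

### API

Orientations are given as a 3x3 rotation matrix whose columns are the frame's x, y, z axes.
In Python, from station import manip, imaging gives the robot as it stands. Calls block until the motion is done:
- manip.movep(position, orientation): joint-space move of the TCP to a pose.
- manip.move_linear(position, rotation=None, speed=150): straight line of the TCP; rotation=None keeps the orientation; speed is the mean speed in mm/s.
- manip.set_joints(angles): joint-space move.
- manip.command_gripper(opening, effort=None): finger opening in mm; effort is the grip in N (None keeps the last); returns when the fingers have stopped.
- manip.wait(seconds).
- manip.solve_ik(position, orientation): joint angles nearest the present ones, or None.
- manip.state(): the state.
- imaging.snapshot(name): name is "side" or "top" or "wrist"; returns a dict with "color" (480x640x3 uint8, red, green, blue), "intrinsics" (3x3 intrinsics, pixels), "rvec" (rotation vector, rad) and "tvec" (3), from world to camera coordinates, as OpenCV has them; the wrist camera has in their place "mount" (4x4, takes a point from camera to tool coordinates, whose origin is the TCP and whose axes are the flange's). Camera axes: x right, y down, z forward; pixel columns grow to the right and rows downward; lengths in mm; the calibration is good to about 2 mm. A picture is of the moment at which its call begins: read the wrist's pose just before it. There is no depth.
A pose or a line that the arm cannot do raises manip.IKError and nothing moves.
- manip.sign_off(): hands the job in; it is judged then, once.
The state is a dict: "time": time; "joint_positions": joint angles; "joint_vel": joint speeds; "effort": joint torques, N m; "tcp_pos": TCP position; "eef_rot": TCP orientation; "force": force on the tool from outside, world axes, zero at the start; "torque": the same for the moment, N m; "finger_gap": finger opening in mm; "grasp_force": force on a finger pad.
Only numpy, scipy, OpenCV 4.12 (cv2) and the standard library are available. Lean on these libraries where they do the work, as an engineer would, in place of code of your own. Each camera call takes 0.05 s, during which the arm holds its last target. There are 200 camera calls.

## Working session

There is one attempt and no reset: what is moved stays moved. The work goes in short steps, each a Python script; the robot and the scene stay as the last script left them, time stands still between calls to the robot, and variables do not carry over. Pictures are saved under pics/ and viewed, at most 10 in all, crops included, and the job is handed in when it is done.

```bash
mkdir -p pics
python3 - <<'E'
from station import manip, imaging
import cv2,pickle
for n in("side","top"):
    s=imaging.snapshot(n); pickle.dump(s,open(n+".pkl","wb")); cv2.imwrite(f"pics/{n}0.png",s["color"][:,:,::-1])
    R=cv2.Rodrigues(s["rvec"])[0]; print(n,s["intrinsics"].tolist(),(-R.T@s["tvec"].ravel()).round(), R.round(2).tolist())
s=imaging.snapshot("wrist");print(s["mount"],s["intrinsics"]);st=manip.state();print(st["tcp_pos"],st["eef_rot"],st["time"])
E
```

```text
side [[510.91386476038406, 0.0, 308.0207661775448], [0.0, 510.91386476038406, 236.5510947208278], [0.0, 0.0, 1.0]] [123. 451. 566.] [[-0.8, -0.6, 0.02], [-0.35, 0.43, -0.83], [0.49, -0.68, -0.55]]
top [[455.3663253025003, 0.0, 323.2199505119787], [0.0, 455.3663253025003, 244.22814319610842], [0.0, 0.0, 1.0]] [ 395. -181. 1007.] [[-0.02, -1.0, -0.0], [-0.98, 0.02, -0.18], [0.18, -0.0, -0.98]]
[[ 2.72245390e-04 -9.54664714e-01 -2.97683070e-01  8.42205446e+01]
 [ 9.99998780e-01  7.17733535e-04 -1.38721299e-03 -2.62983370e-01]
 [ 1.53798041e-03 -2.97682330e-01  9.54663745e-01 -1.69799819e+02]
 [ 0.00000000e+00  0.00000000e+00  0.00000000e+00  1.00000000e+00]] [[429.74462243   0.         319.09718462]
 [  0.         429.74462243 239.93483448]
 [  0.           0.           1.        ]]
[ 150.42867932 -631.90475047  213.8644433 ] [[ 9.72804913e-01  2.31625602e-01 -4.26456029e-04]
 [ 2.31625964e-01 -9.72804077e-01  1.28086763e-03]
 [-1.18176427e-04 -1.34481262e-03 -9.99999089e-01]] 0.15
```

View pics/side0.png

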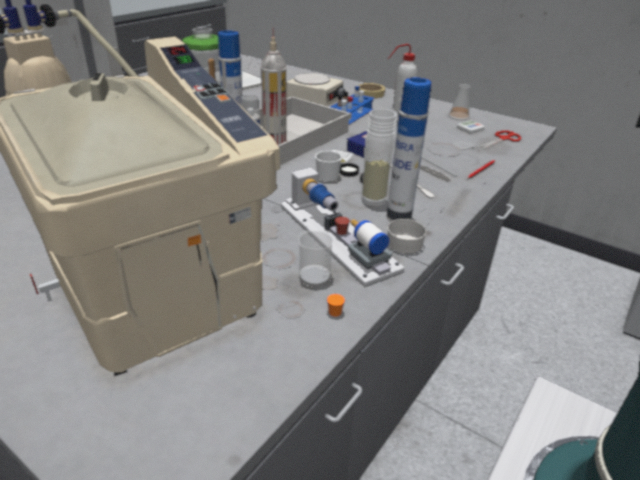

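View pics/top0.png

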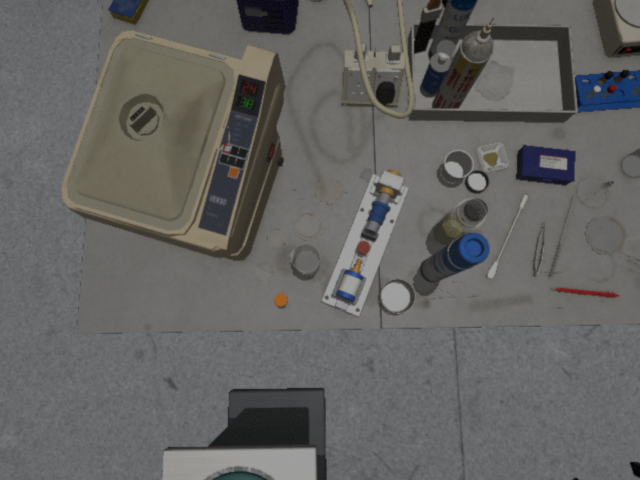

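Side view: red stopper at about (342,226), tin at (406,236), filter at (371,236), blue sleeve at (318,193). Top view: stopper (364,247), tin (396,296), filter (350,286), sleeve (377,213).

What could be taken for the stopper: red one on the rail at top (364,247), orange one at top (281,300) / side (335,305). I choose the red one. For the tin: steel tin at top (396,296), white cup at (457,167). I choose the one beside the carriage. One close crop to check this.

Run:
```python
import cv2,pickle,numpy as np
t=pickle.load(open("top.pkl","rb"))["color"][160:325,265:425]; s=pickle.load(open("side.pkl","rb"))["color"][155:325,265:435]
a=cv2.resize(t,(480,495),interpolation=cv2.INTER_CUBIC) ;b=cv2.resize(s,(320,320),interpolation=cv2.INTER_CUBIC)
c=np.zeros((495,800,3),np.uint8);c[:,:480]=a;c[:320,480:]=b
cv2.imwrite("pics/crop.png",c[:,:,::-1])
```

```text
(no output)
```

View pics/crop.png

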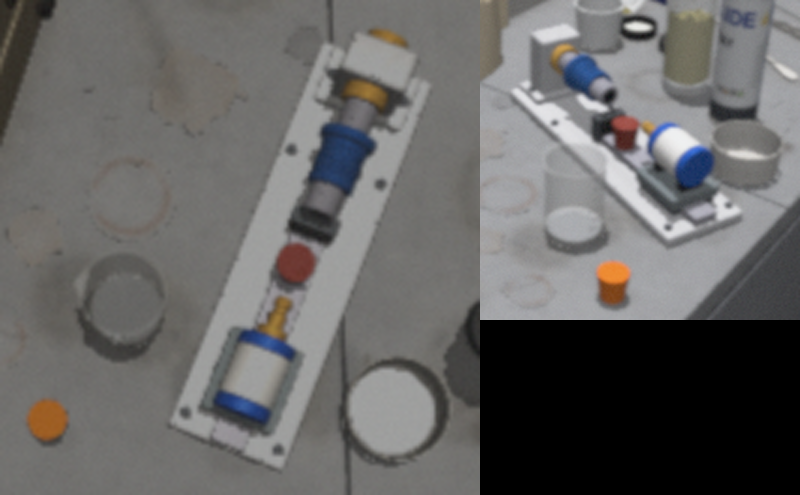

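The crop confirms the choices: red stopper on the rail at (296,263), orange look-alike off the dock, tin beside the carriage at (396,410). The bed corners are visible too. Now casting rays.

```bash
cat > h.py <<'E'
import cv2,pickle,numpy as np
def ray(s,px,z):
    R=cv2.Rodrigues(np.asarray(s["rvec"],float))[0];t=np.asarray(s["tvec"],float).ravel();C=-R.T@t
    d=R.T@np.linalg.solve(s["intrinsics"],[px[0],px[1],1.]);return C+d*(z-C[2])/d[2]
def blob(s,lo,hi,box):
    h=cv2.cvtColor(s["color"],cv2.COLOR_RGB2HSV);m=cv2.inRange(h,np.array(lo),np.array(hi));k=np.zeros_like(m);x0,y0,x1,y1=box;k[y0:y1,x0:x1]=m[y0:y1,x0:x1]
    n,l,st,c=cv2.connectedComponentsWithStats(k);i=1+np.argmax(st[1:,4]);return c[i],st[i]
E
python3 - <<'E'
from h import *
t=pickle.load(open("top.pkl","rb"));s=pickle.load(open("side.pkl","rb"))
c=np.array([[322,43],[430,84],[283,468],[170,425]])/3+[265,160]-0.33
P=np.array([ray(t,p,12)[:2] for p in c]);print(P.round())
f=(P[0]+P[1])/2;r=(P[2]+P[3])/2;print("len",np.linalg.norm(f-r),"w",np.linalg.norm(P[0]-P[1]),np.linalg.norm(P[2]-P[3]))
u=(f-r)/np.linalg.norm(f-r)
for a,b in((0,3),(1,2)): d=P[a]-P[b];print(np.degrees(np.arctan2(d[1],d[0])))
d=P[0]-P[1];print("w ang",np.degrees(np.arctan2(-d[0],d[1])))
o=(f+r)/2+u*7.5;print("origin",o,"yaw",np.degrees(np.arctan2(u[1],u[0])))
n=np.array([-u[1],u[0]])
def loc(p):p=p[:2]-o;return (p@u).round(1),(p@n).round(1)
for nm,im,z,box in(("top",t,50,(345,230,385,262)),("side",s,36,(325,205,355,245))):
    b,st=blob(im,(0,110,50),(8,255,255),box);p=ray(im,b,z);print("stopper",nm,b,st,p,loc(p))
p=ray(t,(265+396/3,160+410/3),36);print("tin",p,loc(p))
for nm,im,px,z in(("jar base",s,(375,204),0),("can base",s,(400,213),0),("jar top",t,(471,210),204),("can top",t,(472,248),294),("beaker",s,(316,280),0),("beaker top",t,(305,262),40),("filt",t,(265+256/3,160+375/3),75),("sleeve front",t,(265+332/3,160+192/3),70),("sleeve back rim",t,(265+349/3,160+130/3),83),("bath front corner",s,(256,313),0)):
    p=ray(im,px,z);print(nm,p.round(),loc(p))
E
```

```text
[[ 737. -299.]
 [ 703. -379.]
 [ 418. -259.]
 [ 450. -178.]]
len 310.45114813748324 w 87.40851045356895 86.96516568528371
-22.826501520539665
-22.911381058728445
w ang -22.852174239936712
origin [ 583.67784028 -281.40383536] yaw -22.86882700630237
stopper top [363.         247.32142857] [358 242  11  12 112] [ 560.62741294 -268.76801606   50.        ] (np.float64(-26.1), np.float64(2.7))
stopper side [341.25766871 224.1595092 ] [335 217  14  17 163] [ 563.51487838 -270.88791092   36.        ] (np.float64(-22.7), np.float64(1.9))
tin [ 455.46368651 -338.60472903   36.        ] (np.float64(-95.9), np.float64(-102.5))
jar base [ 581. -437.    0.] (np.float64(58.3), np.float64(-144.5))
can base [ 519. -438.    0.] (np.float64(1.0), np.float64(-169.1))
jar top [ 599. -453.  204.] (np.float64(81.1), np.float64(-152.2))
can top [ 514. -420.  294.] (np.float64(-10.3), np.float64(-154.3))
beaker [ 526. -137.    0.] (np.float64(-109.7), np.float64(110.9))
beaker top [ 533. -144.   40.] (np.float64(-100.2), np.float64(106.5))
filt [ 479. -238.   75.] (np.float64(-113.8), np.float64(-0.8))
sleeve front [ 607. -295.   70.] (np.float64(26.5), np.float64(-3.9))
sleeve back rim [ 648. -307.   83.] (np.float64(69.1), np.float64(1.0))
bath front corner [552.  -6.   0.] (np.float64(-136.0), np.float64(241.1))
```

```bash
cat >> h.py <<'E'
yaw=-22.87;O=np.array([583.7,-281.4])
u=np.array([np.cos(np.radians(yaw)),np.sin(np.radians(yaw))]);n=np.array([-u[1],u[0]])
def W(x,y,z): return [*(O+x*u+y*n),z]
def loc(p): p=np.asarray(p)[:2]-O;return np.array([p@u,p@n])
def rot(deg):
    c,s=np.cos(np.radians(deg)),np.sin(np.radians(deg));return np.array([[c,s,0],[s,-c,0],[0,0,-1.]])
def wray(s,st,px,z):
    M=s["mount"];d=M[:3,:3]@np.linalg.solve(s["intrinsics"],[px[0],px[1],1.]);R=np.asarray(st["eef_rot"])
    C=np.asarray(st["tcp_pos"])+R@M[:3,3];d=R@d;return C+d*(z-C[2])/d[2]
E
python3 - <<'E'
from h import *
from station import manip,imaging
for nm,p in(("via",[330,-300,260]),("stop",W(-25,2,28)),("stophi",W(-25,2,200)),("tin",W(-96,-102,45)),("sleeve",W(62,0,43)),("sleevehi",W(62,0,150)),("filt",W(-108,0,43)),("fhome",W(-20,0,43))):
    for y in(yaw,yaw+180):
        q=manip.solve_ik(p,rot(y));print(nm,y,None if q is None else np.round(q))
R=rot(yaw+180)
manip.movep([330,-330,280],R);manip.movep(W(-40,2,200),R);manip.wait(.2)
st=manip.state();s=imaging.snapshot("wrist");pickle.dump((s,st),open("w1.pkl","wb"));cv2.imwrite("pics/w1.png",s["color"][:,:,::-1]);print(st["time"],st["tcp_pos"],st["force"])
b,k=blob(s,(0,110,50),(8,255,255),(0,0,640,480));p=wray(s,st,b,45);print(b,k,p,loc(p))
E
```

```text
via -22.87 [ 44.   4.  -7. 116.   1.  60. -75.]
via 157.13 [ 72.   7. -36. 114.   4.  60. 101.]
stop -22.87 [ 25.  38.  -3. 102.   2.  40. -92.]
stop 157.13 [ 46.  43. -33. 101.  31.  46.  65.]
stophi -22.87 [ 27.  25.  -6.  96.   3.  59. -93.]
stophi 157.13 [ 49.  30. -37.  95.  20.  62.  74.]
tin -22.87 [ 34.  32.  -1. 110.   1.  38. -80.]
tin 157.13 [ 57.  36. -31. 108.  27.  42.  78.]
sleeve -22.87 [ 24.  43.  -2.  88.   2.  49. -91.]
sleeve 157.13 [ 44.  49. -34.  87.  31.  54.  68.]
sleevehi -22.87 [ 25.  36.  -3.  85.   2.  59. -92.]
sleevehi 157.13 [ 45.  42. -36.  84.  26.  63.  72.]
filt -22.87 [ 26.  30.  -4. 114.   4.  36. -93.]
filt 157.13 [ 48.  35. -32. 112.  28.  41.  66.]
fhome -22.87 [ 25.  37.  -3. 101.   3.  42. -92.]
fhome 157.13 [ 47.  42. -33. 100.  30.  48.  67.]
2.9333 [ 546.79267931 -265.67563276  200.92971633] [-0.01736156 -0.13875211 -0.05189649]
[324.54555434 238.24368825] [308 222  34  34 911] [ 562.28204363 -267.37156116   45.        ] [-25.18630434   4.60174148]
```

View pics/w1.png

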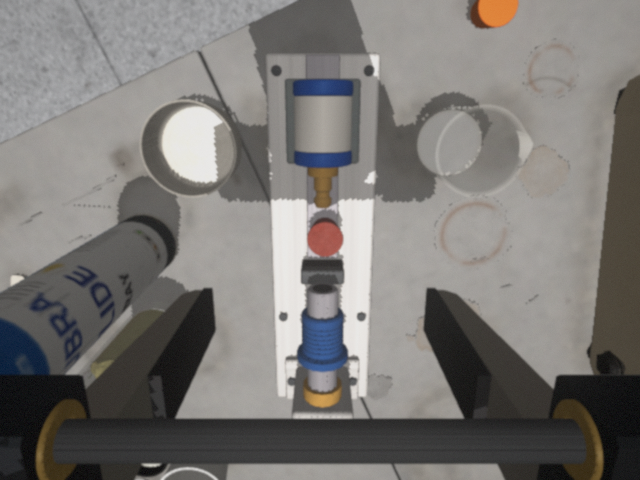

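The wrist view shows the stopper at (325,238), plug tip (322,205), bumper (322,270), sleeve (322,340), filter centre (323,123), tin rim centre (189,147) and can base at left (~150,235). I'll refine the dock axis and tin, then grasp.

Run:
```python
from h import *
from station import manip,imaging
s,st=pickle.load(open("w1.pkl","rb"))
for nm,px,z in(("rear L",(266,54),12),("rear R",(380,54),12),("mid L (x?)",(274,240),12),("mid R",(374,240),12),("frontL",(279,397),12),("frontR",(367,397),12),("filt",(323,123),68),("plug tip",(322,207),62),("nose top",(322,289),72),("bump front top",(322,262),42),("sleeve rim",(323,358),76),("rim back",(323,371),76),("nut",(322,390),70),("tin rim",(189,147),36),("can base front",(175,240),0),("stopper",(324.5,237),50),("beaker",(484,150),81)):
    p=wray(s,st,px,z);print(nm,p.round(1),loc(p).round(1))
R=rot(yaw+180)
b,k=blob(s,(0,110,50),(8,255,255),(0,0,640,480))
```

```text
rear L [ 417.3 -255.    12. ] [-163.6  -40.3]
rear R [ 451.6 -174.1   12. ] [-163.4   47.5]
mid L (x?) [ 556.  -312.2   12. ] [-13.5 -39.2]
mid R [ 590.2 -231.8   12. ] [-13.3  48.2]
frontL [ 705.4 -375.8   12. ] [148.8 -39.7]
frontR [ 739.3 -295.8   12. ] [149.   47.2]
filt [ 479.6 -234.1   68. ] [-114.3    3.1]
plug tip [ 534.5 -258.    62. ] [-54.4   2.5]
nose top [ 590.7 -281.7   72. ] [6.6 2.4]
bump front top [ 581.  -277.4   42. ] [-4.   2.6]
sleeve rim [ 643.6 -303.2   76. ] [63.7  3.2]
rim back [ 654.5 -307.8   76. ] [75.5  3.2]
nut [ 674.7 -317.2   70. ] [97.7  2.4]
tin rim [ 457.2 -335.5   36. ] [-95.6 -99. ]
can base front [ 524.  -397.3    0. ] [ -10. -130.]
stopper [ 559.9 -266.5   50. ] [-27.7   4.5]
beaker [ 536.8 -142.5   81. ] [-97.2 109.7]
```

```bash
sed -i 's/^yaw=.*/yaw=-22.87;O=np.array([583.7,-281.4]);O=O+2.3*np.array([np.sin(np.radians(22.87)),np.cos(np.radians(22.87))])/' h.py
python3 - <<'E'
from h import *
from station import manip,imaging
R=rot(yaw+180)
manip.command_gripper(60,15)
manip.movep(W(-26.5,1.5,90),R);manip.move_linear(W(-26.5,1.5,26),speed=80)
manip.command_gripper(0,15);st=manip.state();print(st["finger_gap"],st["grasp_force"],st["force"],st["tcp_pos"])
manip.move_linear(W(-26.5,1.5,110),speed=150)
st=manip.state();print(st["finger_gap"],st["grasp_force"],st["time"])
E
```

```text
28.116074794574537 15.000073313713074 [-0.39823744  0.14494183  1.45346856] [ 560.83577595 -267.67273637   26.1887669 ]
28.56956522072987 14.999938756227493 6.3667
```

Run:
```python
from h import *
from station import manip,imaging
R=rot(yaw+160)
manip.movep([456.5,-337,110],R);manip.move_linear([456.5,-337,41],speed=100);manip.wait(.2)
st=manip.state();print(st["finger_gap"],st["tcp_pos"],st["force"])
manip.command_gripper(45,15);manip.wait(.3);manip.move_linear([456.5,-337,150],speed=200)
manip.movep(W(-30,0,210),rot(yaw+180));manip.command_gripper(60,15);manip.wait(.2)
st=manip.state();s=imaging.snapshot("wrist");pickle.dump((s,st),open("w2.pkl","wb"));cv2.imwrite("pics/w2.png",s["color"][:,:,::-1])
print(st["time"],st["force"]);b,k=blob(s,(0,110,50),(8,255,255),(0,0,640,480));p=wray(s,st,b,20);print(b,k,p)
```

```text
28.414664397357047 [ 456.87931144 -337.37634325   41.71355883] [-0.651599    0.49174084 -0.2830565 ]
10.625 [-0.811669    1.02352475  0.31904482]
[189.00310881 132.73471503] [172 116  36  35 965] [ 456.38158928 -339.77587731   20.        ]
```

View pics/w2.png

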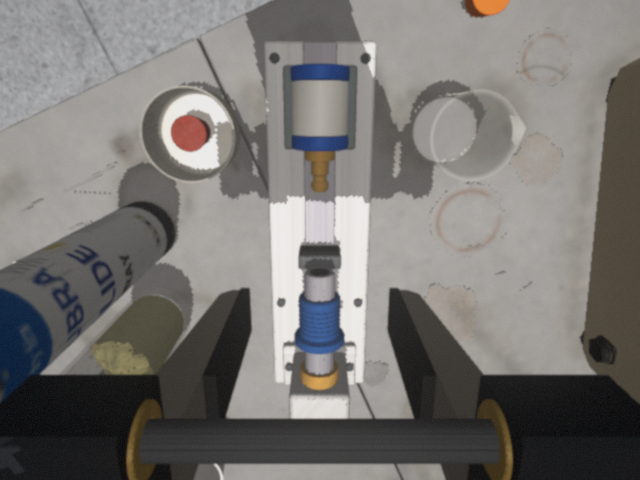

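The stopper lies in the tin at (189,133). The sleeve (320,320) and nose (320,275) are clear. Next is the sleeve pull.

Run:
```python
from h import *
from station import manip,imaging
R=rot(yaw+180)
manip.movep(W(52,0,140),R);manip.move_linear(W(52,0,44),speed=100)
manip.command_gripper(20,25);manip.wait(.1)
def pr(t):
    st=manip.state();f=np.asarray(st["force"]);print(t,round(st["time"],2),round(st["finger_gap"],1),round(st["grasp_force"],1),"fx,fy,fz",(f[:2]@u).round(1),(f[:2]@n).round(1),f[2].round(1),loc(st["tcp_pos"]).round(2),st["tcp_pos"][2].round(1))
pr("closed")
manip.command_gripper(20,45);pr("45")
for d in(4,8,12,13.5):
    manip.move_linear(W(52+d,0,44),speed=30);pr(d)
```

```text
closed 12.91 33.2 25.0 fx,fy,fz -0.0 -0.7 1.3 [52.15 -0.15] 44.3
45 13.12 33.3 45.0 fx,fy,fz -0.4 -1.0 3.9 [52.18 -0.12] 44.3
4 13.41 33.3 45.0 fx,fy,fz -6.4 -0.9 8.4 [54.3  -0.15] 44.2
8 13.69 32.7 45.0 fx,fy,fz -8.2 -1.2 9.5 [57.86 -0.16] 44.2
12 13.97 33.1 45.0 fx,fy,fz -3.3 -0.4 5.7 [62.69 -0.16] 44.2
13.5 14.22 32.9 45.0 fx,fy,fz -9.9 -1.1 9.7 [63.01 -0.13] 44.2
```

Run:
```python
from h import *
from station import manip,imaging
def pr(t):
    st=manip.state();f=np.asarray(st["force"]);print(t,round(st["time"],2),round(st["finger_gap"],1),"f",(f[:2]@u).round(1),(f[:2]@n).round(1),f[2].round(1),loc(st["tcp_pos"]).round(2))
manip.wait(.3);pr("now")
for d in(16,18.5):
    manip.move_linear(W(52+d,0,44),speed=30);manip.wait(.2);pr(d)
```

```text
now 14.53 32.6 f -7.7 -1.0 8.9 [62.98 -0.17]
16 14.97 33.0 f -10.8 -0.9 10.7 [64.84 -0.2 ]
18.5 15.43 32.8 f -11.1 -1.6 10.8 [67.09 -0.14]
```

Run:
```python
from h import *
from station import manip,imaging
manip.command_gripper(62,20);manip.wait(.3);st=manip.state();print(st["force"],loc(st["tcp_pos"]))
manip.move_linear(W(67,0,140),speed=150);manip.movep(W(-30,0,210),rot(yaw+180));manip.wait(.2)
st=manip.state();s=imaging.snapshot("wrist");pickle.dump((s,st),open("w3.pkl","wb"))
s0,st0=pickle.load(open("w2.pkl","rb"));print(st["time"])
a=np.hstack([cv2.resize(i["color"][160:420,260:390],(390,600*1),interpolation=cv2.INTER_CUBIC) for i in(s0,s)])
cv2.imwrite("pics/cmp.png",a[:,:,::-1])
```

```text
[-0.47911929  0.59883496  0.41657427] [70.57373929 -0.10542218]
17.8583
```

View pics/cmp.png

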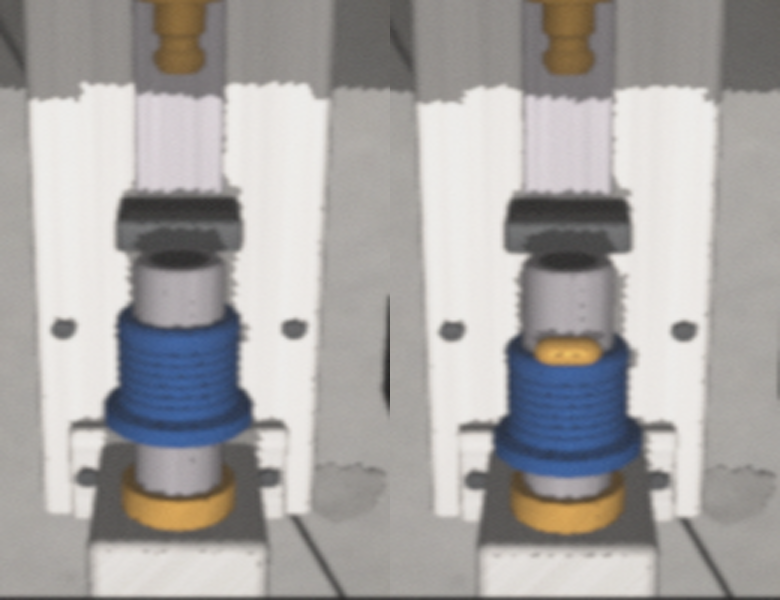

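The right half shows the brass key up at (568,350) and the sleeve held back. Now I'll grip the filter and push it home.

Run:
```python
from h import *
from station import manip,imaging
R=rot(yaw+180)
def pr(t):
    st=manip.state();f=np.asarray(st["force"]);print(t,round(st["time"],2),round(st["finger_gap"],1),"f",(f[:2]@u).round(1),(f[:2]@n).round(1),f[2].round(1),loc(st["tcp_pos"]).round(2));return (f[:2]@u),loc(st["tcp_pos"])[0]
manip.movep(W(-114,0,140),R);manip.move_linear(W(-114,0,44),speed=100)
manip.command_gripper(30,30);manip.wait(.1);pr("grip")
manip.move_linear(W(-60,0,44),speed=60);pr("slide")
manip.move_linear(W(-42,0,44),speed=40);pr("near")
x=-42
while x<-22:
    x+=2;manip.move_linear(W(x,0,44),speed=25);manip.wait(.15);f,p=pr(x)
    if f<-20: break
```

```text
grip 20.1 39.2 f -1.2 0.9 4.1 [-113.76    0.2 ]
slide 21.15 39.3 f 0.6 0.1 3.9 [-59.23   0.07]
near 21.75 39.7 f 1.2 0.2 4.3 [-4.142e+01  4.000e-02]
-40 22.15 39.4 f -0.6 0.5 6.3 [-3.987e+01  1.000e-02]
-38 22.55 38.9 f -0.4 0.9 6.1 [-3.798e+01  2.000e-02]
-36 22.95 39.3 f 0.5 0.5 6.7 [-36.     0.04]
-34 23.35 39.2 f -3.4 0.7 7.9 [-3.49e+01  1.00e-02]
-32 23.75 39.3 f -1.1 0.3 6.2 [-3.233e+01  1.000e-02]
-30 24.15 39.3 f -3.6 -0.1 8.6 [-3.062e+01  1.000e-02]
-28 24.55 39.1 f -8.1 0.1 13.0 [-30.62  -0.05]
-26 24.95 38.8 f -13.5 -0.7 17.0 [-3.057e+01 -3.000e-02]
-24 25.35 39.5 f -17.9 -0.4 22.4 [-30.52  -0.04]
-22 25.75 38.9 f -22.8 0.7 24.4 [-30.07  -0.09]
```

Run:
```python
from h import *
from station import manip,imaging
manip.move_linear(W(-29,0,44),speed=30);manip.command_gripper(64,20);manip.wait(.2);st=manip.state();print(st["force"],loc(st["tcp_pos"]))
manip.move_linear(W(-30,0,140),speed=120);manip.movep(W(-30,0,210),rot(yaw+180));manip.wait(.3)
st=manip.state();s=imaging.snapshot("wrist");cv2.imwrite("pics/w4.png",s["color"][:,:,::-1]);print(st["time"])
```

```text
[ 0.73885989  0.09488089 -0.55440176] [-2.89796091e+01 -4.78396665e-03]
28.5083
```

View pics/w4.png

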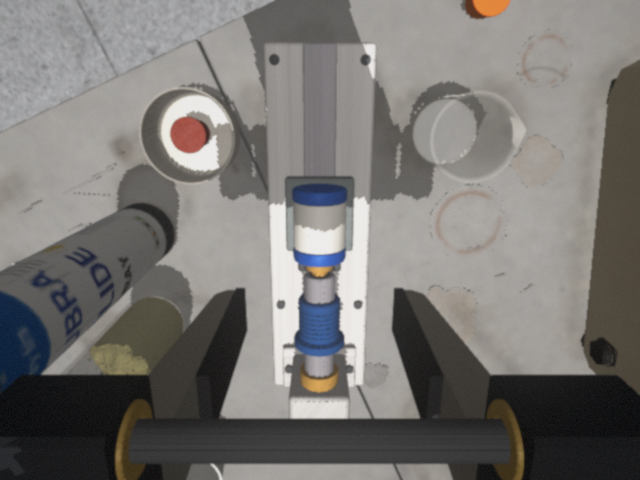

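The sleeve is forward again (rim at row 340, as at the start) and the key is gone. The carriage is against the bumper, and the stopper is in the tin at (189,134). Handing in.

```bash
python3 -c "
from station import manip
print(manip.sign_off())"
```

```text
the job is handed in; nothing more can be done
None
```

The job is handed in at about 28.5 s of the 61 s allowed; the last picture shows the stopper in the upright tin, the carriage home with the sleeve forward over the plug, and the beaker, jar and can unmoved, but no verdict came back.

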